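# Load the wire dereeler and check its tension slide

### The arm

A 7-joint arm with a two-finger parallel gripper is mounted at the origin on the work surface. World frame = base frame: x ahead of the robot, y to its left, z up, the work surface at z = 0. Lengths are in m, angles in rad, forces in N, time in s.
With the tool pointing down it reaches from about 0.4 to 0.85 m from the base axis. Payload 10.4 kg.
Tool frame: the origin (TCP) lies between the finger pads; the fingertips stand 11 mm ahead of it and the grasp point (between the pads) lies 8 mm behind it (tip_reach is the distance from the TCP to the fingertips, in m); z points along the fingers, y is the line along which they close (so a half turn about z gives the same grasp; the last joint's range is limited). The gripper opens to 85 mm and grips with 20 to 120 N. Pads are 22 mm wide; open, the fingers measure 114 mm over their backs; the gripper's body (76 mm by 85 mm) begins 54 mm behind the grasp point. The pads swing forward as they close: fully open they stand 13 mm farther back than shut.
Start: joints at [1.234, 0.332, -0.065, 1.46, 0.022, 1.35, -0.088], TCP at [0.193, -0.594, 0.242] pointing down, gripper open.
Joint ranges: [-2.6, 2.6], [-0.5, 2.12], [-1.47, 1.34], [0.16, 2.42], [-1.27, 4.41], [0.06, 2.06], [-2.6, 2.6]. Speed limits (rad/s): [2.22, 2.22, 2.79, 2.79, 3.14, 3.14, 3.14].

### API

Orientations are given as a unit quaternion [x, y, z, w].
In Python, from workcell import * gives the robot as it stands.
- The arm moves only by the shell command python3 -m inch 'ROWS' [OPENING] [FORCE]. ROWS is JSON, a list of rows, each an object with "slide": the shift along the world's x, y, z in m, a list of three; "yaw": the turn about the world's z in rad. A call has 1 to 20 rows; each row is the pose to reach, as a shift and turn from the pose commanded when the call began; what a row does not reach only later rows make up. A row lasts 1/12 s, in which the tool goes at most 41.7 mm and 7.16 degrees, less where a joint would pass 70% of its speed; a pose out of reach is approached as far as the arm can. A call with a gripper value outside its range is refused whole. OPENING is the closure in counts, from 0 (fully open) to 255 (shut), set as the call begins (- or left out, the last holds). The fingers move at their own pace and stop on an object; FORCE is the grip in N (left out, the last holds). Time passes only in rows, so rows that repeat a pose let the fingers close. It gives the time, the measured TCP pose, the force, the opening and the grip force at its end, in the units of the state.
- get_obs(): the state, without advancing time (a new reading comes with each control period).
- camera(name): name is "scene" or "top"; returns a dict with "frame" (420x560x3 uint8, red, green, blue), "fx", "fy", "cx", "cy" (pixels), "extrinsics" (4x4, takes a point from world to camera coordinates). Camera axes: x right, y down, z forward; pixel columns grow to the right and rows downward; lengths in m; the calibration is good to about 2 mm. A picture is of the moment at which its call begins. There is no depth.
- hand_in(): hands the job in; it is judged then, once.
The state is a dict: "clock": time; "joint_pos": joint angles; "joint_velocities": joint speeds; "tau": joint torques, N m; "position": TCP position; "ee_rot": TCP orientation; "ft_force": force on the tool from outside, world axes, zero at the start; "torque": the same for the moment, N m; "grip_width": opening from 0.0 (shut) to 1.0 (fully open); "grasp_force": force on a finger pad.
Only numpy, scipy, OpenCV 4.12 (cv2) and the standard library are available. Lean on these libraries where they do the work, as an engineer would, in place of code of your own. Each camera call takes 0.05 s, during which the arm holds its last target. There are 200 camera calls.

### The job

Get the wire dereeler ready for the next job: put the full spool of wire (not the bare one) down over its upright spindle until it sits flat on the felt disc, lowering it rather than letting it drop. Also check the sprung tension slide: draw it out by its stirrup until the pointer lines up with the set clip on the scale, without overdrawing, keep it there for about a second, then ease it back fully home without letting it snap. Leave the clip's setting and the other things on the bench as they are.

Things in the scene. Friction and masses are not known exactly. Their poses are not given: they have to be found in the camera images.
- dereeler: Wire dereeler bolted to the bench: grey base plate 240 x 210 x 12 mm. Origin: centre of the plate's underside; x: the way the slide is drawn out; z up. In its frame (mm): spindle at (-45, 52); guide post (30, 52); readout box 55 x 85 at (85, 52), 56 tall; rail along x on y = -55, 40 wide, x -110 to 125, top 32 high; spring tube on the rail, x -118 to -30, top 60 high
- disc (a point): centre of the felt disc's top (60 mm diameter, 24 mm above the bench), where the spool's underside must sit. The steel spindle, 13 mm in diameter, rises 88 mm from this point, its last 10 mm tapered
- guide_post (a point): top of the dereeler's guide post, a 10 mm steel rod 112 mm tall that stands 75 mm from the spindle axis, with a small ceramic eyelet at the top; keep fingers clear of it
- slide (a joint): how far the sprung carriage is drawn out (m): 0 is fully home against its stop, 0.092 the hard limit. The spring pulls it home with about 1.5 N at home, growing 1.2 N per 10 mm; let go when drawn, it snaps back
- pointer (a point): tip of the carriage's pointer over the scale plate (graduated every 5 mm). It moves with the carriage along the dereeler's x
- clip_line (a point): line on the set clip, a small dark steel clip 9 x 14 x 12 mm on the outer edge of the scale plate, somewhere between 40 and 75 mm of draw. When pointer and clip are in line, both have the same dereeler x and the two points coincide. It sits firmly by friction and should not be shifted
- stirrup_bar (a point): middle of the crossbar of the carriage's stirrup, a level U-shaped pull handle of 8 mm rod, its axis 70 mm above the bench. The crossbar lies across the dereeler's x, 85 mm ahead of the pointer. The opening between crossbar and carriage block, 58 mm along x and 64 mm across, is open from above, with the rail top (32 mm high) below; fingertips let down into it can draw the bar along +x
- full_spool: the full wire spool, standing on its flange: two black flanges 56 mm in diameter and 5 mm thick, wound nearly full (51 mm diameter) with copper wire; 65 mm tall, bore 18 mm right through, about 0.3 to 0.5 kg. Origin: centre of its underside, z along its axis (up)
- bare_spool: an empty spool of the same flanges, height and bore, but showing only its thin 25 mm core between the flanges; stands close beside the full one; bystander. Origin: centre of its underside
- tip_tin: round open steel tin of brass wool, 68 mm in diameter, 38 mm tall, close beside the full spool; bystander. Origin: centre of its underside
- multimeter: multimeter lying on its back, 185 x 88 x 46 mm; bystander. Origin: centre of its underside, x along its length
- board_a: circuit board with heatsink, 150 x 100 mm, up to 36 mm tall; bystander. Origin: centre, on the bench
- board_b: smaller circuit board with heatsink, 120 x 85 mm, up to 36 mm tall; bystander. Origin: centre, on the bench
- solder_reel: wide reel of solder lying flat, 90 mm in diameter, 42 mm tall; bystander. Origin: centre of its underside
- screwdriver: screwdriver with black handle, 190 mm long, lying on the bench; bystander. x along its length
Not all that is in view belongs to the job. Leave any pink look-alike of the full_spool alone.

How it is judged:
By the outcome, as a careful person would: the job done as asked, in the order asked, and still so for the second after the job is handed in, with the robot touching nothing.
It also fails if it takes over 58 s, if anything falls off the work surface, if the arm or the gripper's body presses on something with over 40 N, if the wrist force passes 120 N, or if a joint passes its speed limit or range.

## Working session

There is one attempt and no reset: what is moved stays moved. The work goes in short steps, Python scripts to look and compute and a shell command to move; the robot and the scene stay as the last step left them, time stands still between calls to the robot, and variables do not carry over. Pictures are saved under pics/ and viewed, at most 10 in all, crops included, and the job is handed in when it is done.

```bash
mkdir -p pics
python3 - <<'E'
from workcell import *
import cv2,numpy as np
o=get_obs();print({k:np.round(v,3) for k,v in o.items()})
for n in("scene","top"):
    c=camera(n);cv2.imwrite(f"pics/{n}0.png",cv2.resize(c["frame"][:,:,::-1],(800,600),interpolation=cv2.INTER_CUBIC))
    print(n,c["fx"],c["fy"],c["cx"],c["cy"],np.round(c["extrinsics"],4).tolist())
E
```

```text
{'clock': np.float64(0.0), 'joint_pos': array([ 1.234,  0.333, -0.065,  1.461,  0.022,  1.35 , -0.089]), 'joint_velocities': array([-0.   , -0.001,  0.001, -0.001,  0.   , -0.   , -0.001]), 'tau': array([ 0.0000e+00, -6.2546e+01,  4.9000e-02, -3.9161e+01,  1.6000e-02,
        1.0000e-02, -0.0000e+00]), 'position': array([ 0.193, -0.594,  0.242]), 'ee_rot': array([ 0.988,  0.156, -0.   , -0.001]), 'ft_force': array([-0.002, -0.001, -0.308]), 'torque': array([ 0.015, -0.02 ,  0.046]), 'grasp_force': np.float64(0.0), 'grip_width': np.float64(0.995)}
scene 451.74965735213556 451.74965735213556 282.88400106744984 213.64278484619223 [[0.1989, 0.9799, -0.0172, -0.081], [0.6879, -0.1521, -0.7097, -0.3177], [-0.698, 0.1293, -0.7043, 1.4841], [0.0, 0.0, 0.0, 1.0]]
top 394.2540205937197 394.2540205937197 273.570429480707 205.8680709854562 [[0.0001, -1.0, 0.0029, -0.0364], [-0.9789, -0.0007, -0.2044, 0.5449], [0.2044, -0.0028, -0.9789, 1.136], [0.0, 0.0, 0.0, 1.0]]
```

View pics/scene0.png

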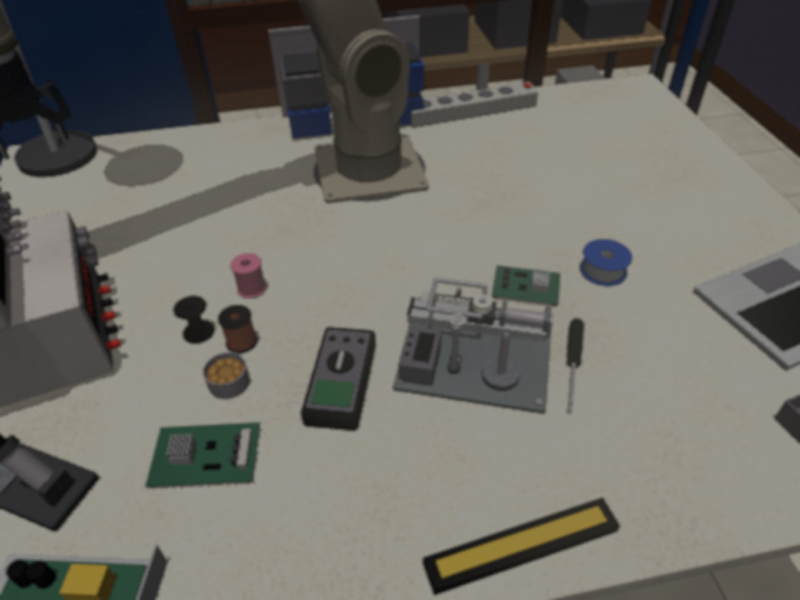

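View pics/top0.png

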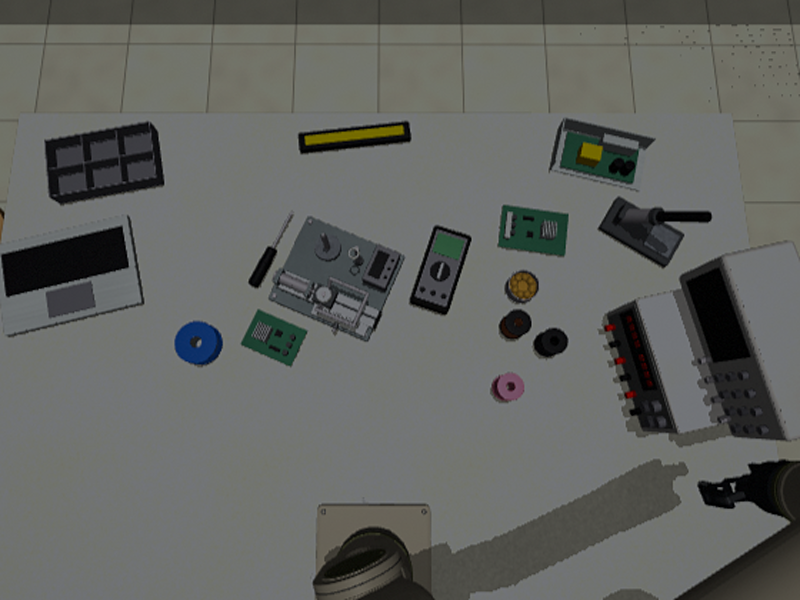

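The scene view shows the full spool at about (237,330), the dereeler around (475,340), and the bare spool fallen or standing at (195,318). The top view has the full spool at (515,323), the bare spool at (551,342), the tin at (522,287) and the dereeler at (335,278). Next, enlarged crops.

```bash
cat > h.py <<'E'
from workcell import *
import cv2,numpy as np
def crop(img,x,y,w,h,s):
    i=cv2.resize(img[y:y+h,x:x+w,::-1],None,fx=s,fy=s,interpolation=cv2.INTER_CUBIC)
    i=cv2.convertScaleAbs(i,alpha=1.7,beta=10)
    for k in range(0,w,10):
        cv2.putText(i,str(x+k),(k*s,8),0,.3,(0,0,255),1);cv2.line(i,(k*s,10),(k*s,14),(0,0,255),1)
    for k in range(10,h,10):
        cv2.putText(i,str(y+k),(0,k*s+3),0,.3,(0,0,255),1);cv2.line(i,(20,k*s),(24,k*s),(0,0,255),1)
    return i
CAM={"scene":(451.74965735213556,282.88400106744984,213.64278484619223,[[0.1989,0.9799,-0.0172,-0.081],[0.6879,-0.1521,-0.7097,-0.3177],[-0.698,0.1293,-0.7043,1.4841]]),
"top":(394.2540205937197,273.570429480707,205.8680709854562,[[0.0001,-1.0,0.0029,-0.0364],[-0.9789,-0.0007,-0.2044,0.5449],[0.2044,-0.0028,-0.9789,1.136]])}
def at(n,u,v,z):
    f,cx,cy,E=CAM[n];E=np.array(E);R,t=E[:,:3],E[:,3]
    d=R.T@[(u-cx)/f,(v-cy)/f,1];o=-R.T@t
    return (o+d*(z-o[2])/d[2])
def proj(n,p):
    f,cx,cy,E=CAM[n];E=np.array(E);q=E[:,:3]@np.array(p)+E[:,3]
    return np.array([cx+f*q[0]/q[2],cy+f*q[1]/q[2]])
E
python3 - <<'E'
from h import *
t=camera("top")["frame"];s=camera("scene")["frame"]
a=crop(t,183,145,105,100,6)[:600];cv2.imwrite("pics/a.png",a)
b=np.hstack([crop(t,335,185,70,100,5),crop(s,115,175,80,100,5)]);cv2.imwrite("pics/b.png",b)
cv2.imwrite("pics/c.png",crop(s,270,185,130,105,6)[:600])
E
```

```text
(no output)
```

View pics/a.png

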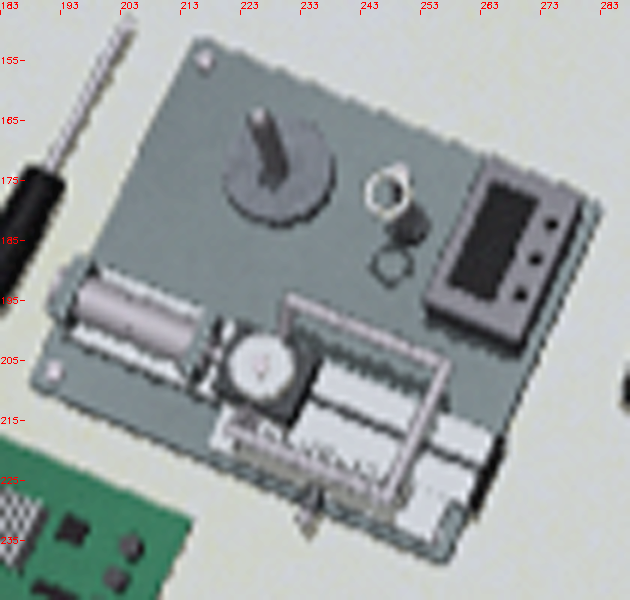

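View pics/b.png

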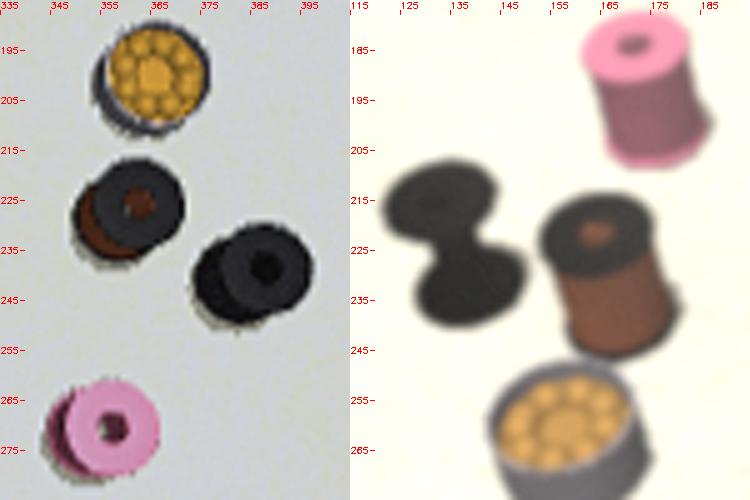

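View pics/c.png

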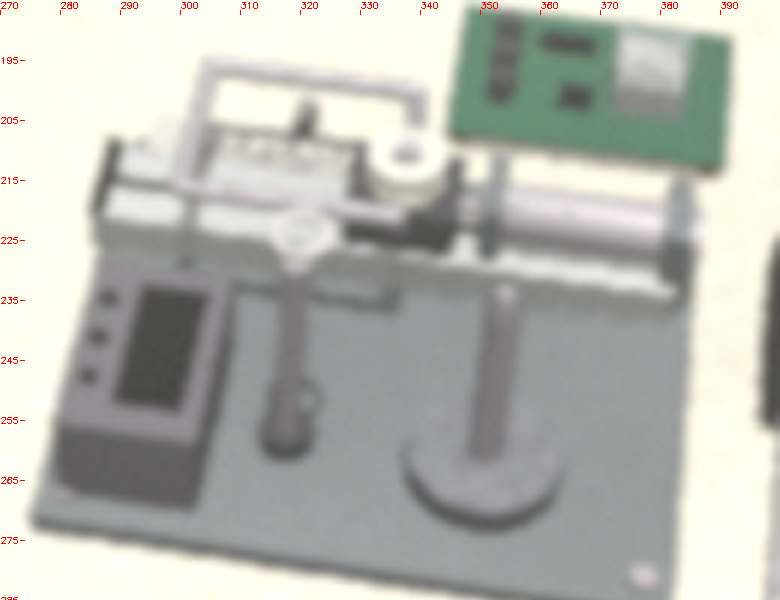

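Crops: in the top crop the spindle tip is at (258,116), the disc centre at (279,168), the readout corners at (490,152), (585,193), (520,348) and (427,300), the crossbar runs (440,362)–(392,495), and the clip is near (315,500). In the scene crop the clip is at (307,117). Full-spool top flange: crop b (140,204) in the top half, and (597-350,233) in the scene half.

```bash
cat > fit.py <<'E'
from h import *
from scipy.optimize import least_squares
A=lambda X,Y:(183+(X+.5)/6-.5,145+(Y+.5)/6-.5)
C=lambda X,Y:(270+(X+.5)/6-.5,185+(Y+.5)/6-.5)
B1=lambda X,Y:(335+(X+.5)/5-.5,185+(Y+.5)/5-.5)
B2=lambda X,Y:(115+(X-350+.5)/5-.5,175+(Y+.5)/5-.5)
T=[("top",A(258,116),(-45,52,112)),("top",A(279,168),(-45,52,24)),
("top",A(32,388),(-120,-105,12)),("top",A(445,565),(120,-105,12)),("top",A(200,37),(-120,105,12)),
("top",A(490,152),(57.5,94.5,56)),("top",A(585,193),(112.5,94.5,56)),("top",A(520,348),(112.5,9.5,56)),("top",A(427,300),(57.5,9.5,56)),
("scene",C(100,280),(112.5,9.5,56)),("scene",C(235,283),(57.5,9.5,56)),("scene",C(205,437),(57.5,94.5,56)),("scene",C(55,422),(112.5,94.5,56)),
("scene",C(32,520),(120,105,12)),("scene",C(485,447),(-45,52,24)),("scene",C(507,287),(-45,52,112))]
def W(p,q):
    c,s=np.cos(p[2]),np.sin(p[2]);x,y,z=np.array(q)/1000
    return np.array([p[0]+c*x-s*y,p[1]+s*x+c*y,z])
def inv(p,w):
    c,s=np.cos(p[2]),np.sin(p[2]);d=np.array(w[:2])-p[:2]
    return np.array([c*d[0]+s*d[1],-s*d[0]+c*d[1]])*1000
r=lambda p:np.concatenate([proj(n,W(p,q))-uv for n,uv,q in T])
s=least_squares(r,[.62,.05,-2],loss="soft_l1");P=s.x
def tri(uvt,uvs):
    f=lambda w:np.concatenate([proj("top",w)-uvt,proj("scene",w)-uvs])
    k=least_squares(f,[.6,0,.05]);return k.x,np.abs(k.fun).max()
E
python3 - <<'E'
from fit import *
print("P",P,np.degrees(P[2]));print(np.round(r(P).reshape(-1,2),1).tolist())
print("disc",W(P,(-45,52,24)),"post",W(P,(30,52,112)))
for z in(.112,.124):print("eyelet",inv(P,at("top",*A(388,193),z)))
for q in((440,362),(392,495)):print("bar top",inv(P,at("top",*A(*q),.07)))
for q in((203,62),(188,185)):print("bar scene",inv(P,at("scene",*C(*q),.07)))
for z in(.03,.04,.05):print("clip",z,inv(P,at("top",*A(316,500),z)),inv(P,at("top",*A(308,520),z)),inv(P,at("scene",*C(307,117),z)))
print("spool",tri(B1(140,204),B2(597,233)),at("top",*B1(140,204),.065),at("scene",*B2(597,233),.065))
print("bare",at("top",*B1(266,268),.065),at("scene",*B2(440,200),.065),"tin",at("top",*B1(157,75),.038))
E
```

```text
P [ 0.59404111  0.08373388 -1.96503184] -112.58803083911538
[[-0.0, 0.0], [-0.3, -0.1], [-0.9, -0.0], [0.7, -0.2], [-1.3, -0.3], [-0.6, -0.3], [0.1, -0.5], [0.2, -1.4], [-0.9, -0.2], [-0.8, -4.2], [0.1, -1.7], [-0.8, 0.7], [-0.6, -0.3], [-0.5, -0.9], [0.2, 0.1], [0.2, 0.2]]
disc [0.65933683 0.10530862 0.024     ] post [0.63052915 0.03606184 0.112     ]
eyelet [29.42106206 40.61482536]
eyelet [31.47972966 37.74080327]
bar top [ 80.80068594 -19.56954266]
bar top [ 85.27150075 -90.24211214]
bar scene [ 86.98451505 -91.81352856]
bar scene [ 81.29534868 -20.64148881]
clip 0.03 [  45.89101221 -102.79548408] [  46.27080071 -113.76106538] [  44.83786563 -108.89051411]
clip 0.04 [  47.35070623 -103.8243725 ] [  47.72731264 -114.69807733] [ 43.83742934 -98.39495812]
clip 0.05 [  48.81040026 -104.85326093] [  49.18382456 -115.63508928] [ 42.83699304 -87.89940212]
spool (array([ 0.4845258 , -0.30082943,  0.06141195]), np.float64(0.28578169020926225)) [ 0.48397606 -0.30085136  0.065     ] [ 0.48838753 -0.2996533   0.065     ]
bare [ 0.44578763 -0.37357543  0.065     ] [ 0.44977436 -0.37285125  0.065     ] tin [ 0.56870008 -0.32129781  0.038     ]
```

```bash
python3 -m inch '[{"slide":[0.293,0.2935,0],"yaw":0.05},{"slide":[0.293,0.2935,0],"yaw":0.05},{"slide":[0.293,0.2935,0],"yaw":0.05},{"slide":[0.293,0.2935,0],"yaw":0.05},{"slide":[0.293,0.2935,0],"yaw":0.05},{"slide":[0.293,0.2935,0],"yaw":0.05},{"slide":[0.293,0.2935,0],"yaw":0.05},{"slide":[0.293,0.2935,0],"yaw":0.05},{"slide":[0.293,0.2935,0],"yaw":0.05},{"slide":[0.293,0.2935,0],"yaw":0.05},{"slide":[0.293,0.2935,0],"yaw":0.05},{"slide":[0.293,0.2935,-0.03],"yaw":0.05},{"slide":[0.293,0.2935,-0.07],"yaw":0.05},{"slide":[0.293,0.2935,-0.1],"yaw":0.05},{"slide":[0.293,0.2935,-0.1],"yaw":0.05}]' 40 40
python3 - <<'E'
from h import *
t=camera("top")["frame"];s=camera("scene")["frame"]
cv2.imwrite("pics/d.png",np.hstack([crop(t,325,170,80,110,5),crop(s,110,165,80,110,5)]))
E
```

```text
clock: 1.45
position: [0.4826, -0.2993, 0.1361]
ee_rot: [0.983, 0.181, -0.004, -0.003]
ft_force: [-1.0, 0.9, -0.5]
grip_width: 0.845
grasp_force: 0.0
```

View pics/d.png

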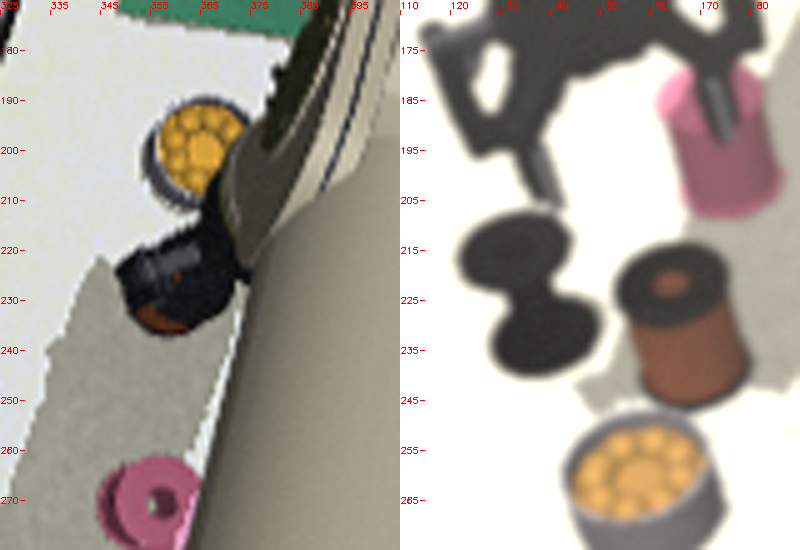

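The fingers straddle the full spool, with the tips at scene px (138,206) and (173,193), so I'm descending.

```bash
python3 -m inch '[{"slide":[0,0,-0.03],"yaw":0},{"slide":[0,0,-0.055],"yaw":0},{"slide":[0,0,-0.075],"yaw":0},{"slide":[0,0,-0.086],"yaw":0},{"slide":[0,0,-0.086],"yaw":0},{"slide":[0,0,-0.086],"yaw":0}]'
python3 -m inch '[{"slide":[0,0,0],"yaw":0},{"slide":[0,0,0],"yaw":0},{"slide":[0,0,0],"yaw":0},{"slide":[0,0,0],"yaw":0},{"slide":[0,0,0],"yaw":0},{"slide":[0,0,0],"yaw":0}]' 255 40
```

```text
clock: 2.05
position: [0.4869, -0.3015, 0.0581]
ee_rot: [0.984, 0.181, 0.001, 0.001]
ft_force: [0.5, -0.4, -0.1]
grip_width: 0.844
grasp_force: 0.0
clock: 2.55
position: [0.4872, -0.3014, 0.0586]
ee_rot: [0.983, 0.181, 0.001, 0.001]
ft_force: [-1.5, 2.1, 6.7]
grip_width: 0.63
grasp_force: 41.2
```

```bash
python3 -m inch '[{"slide":[0,0,0.02],"yaw":0},{"slide":[0,0,0.05],"yaw":0},{"slide":[0,0,0.09],"yaw":0},{"slide":[0.01,0.023,0.13],"yaw":0},{"slide":[0.022,0.05,0.16],"yaw":0},{"slide":[0.036,0.085,0.17],"yaw":0},{"slide":[0.05,0.12,0.17],"yaw":0},{"slide":[0.065,0.155,0.17],"yaw":0},{"slide":[0.08,0.19,0.17],"yaw":0},{"slide":[0.095,0.225,0.17],"yaw":0},{"slide":[0.11,0.26,0.17],"yaw":0},{"slide":[0.125,0.295,0.17],"yaw":0},{"slide":[0.14,0.33,0.17],"yaw":0},{"slide":[0.154,0.36,0.17],"yaw":0},{"slide":[0.164,0.385,0.17],"yaw":0},{"slide":[0.17,0.4,0.16],"yaw":0},{"slide":[0.173,0.406,0.145],"yaw":0},{"slide":[0.173,0.406,0.14],"yaw":0},{"slide":[0.173,0.406,0.14],"yaw":0},{"slide":[0.173,0.406,0.14],"yaw":0}]' - 60
python3 - <<'E'
from h import *
t=camera("top")["frame"];s=camera("scene")["frame"]
cv2.imwrite("pics/e.png",np.hstack([crop(t,195,130,65,110,6)[:600],crop(s,315,170,65,100,6)]))
E
```

```text
clock: 4.22
position: [0.6587, 0.1026, 0.196]
ee_rot: [0.984, 0.18, -0.001, 0.001]
ft_force: [-0.3, -0.5, -3.5]
grip_width: 0.621
grasp_force: 65.8
```

View pics/e.png

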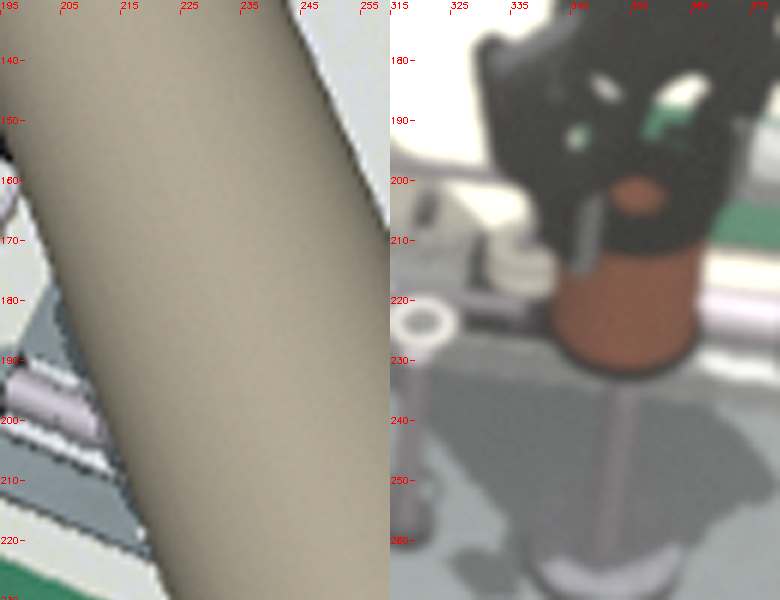

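The scene view shows the spool hanging above the spindle: bore ellipse at (638,195), lower flange spanning 553–703, spindle at about (622,390) below. The top view is blocked by the arm, so I'll work from the scene camera.

Run:
```python
from fit import *
D=lambda X,Y:(315+(X-390+.5)/6-.5,170+(Y+.5)/6-.5)
p=get_obs()["position"];print(p)
zb=p[2]-.0586
tip=at("scene",*C(507,287),.112);print("tip scene",tip,"model",W(P,(-45,52,112)))
print("bore",at("scene",*D(638,195),zb+.065))
# predicted outline of lower flange for spool at candidate
for c in([p[0],p[1]],[p[0],p[1]+.003]):
    a=np.linspace(0,6.28,90)
    o=np.array([proj("scene",[c[0]+.028*np.cos(t),c[1]+.028*np.sin(t),zb]) for t in a])
    X=(o+.5-[315,170])*6+[390,0]
    u=np.array([proj("scene",[c[0]+.028*np.cos(t),c[1]+.028*np.sin(t),zb+.065]) for t in a]);U=(u+.5-[315,170])*6+[390,0]
    print(c,X[:,0].min(),X[:,0].max(),X[:,1].max(),"top",U[:,0].min(),U[:,0].max(),U[:,1].max())
```

```text
[0.65922588 0.10305143 0.19717476]
tip scene [0.658587   0.10523011 0.112     ] model [0.65933683 0.10530862 0.112     ]
bore [0.66063173 0.0993953  0.20357476]
[np.float64(0.6592258820149556), np.float64(0.10305142921181805)] 548.0808185198408 710.8877328487966 387.1098972038706 top 562.4746582140106 733.7224731875015 250.4572911476905
[np.float64(0.6592258820149556), np.float64(0.10605142921181805)] 556.3985683831579 719.1735702022144 385.7143191133424 top 571.2111760269588 742.4371857935363 249.04926913474424
```

Run:
```python
from fit import *
f=camera("scene")["frame"].astype(float);np.save("f.npy",f)
p=get_obs()["position"];zb=p[2]-.0586;print(p)
m=(f[...,0]>1.35*f[...,2])&(f[...,0]>f[...,1]*1.2)&(f[...,0]>35)
n,l,st,c=cv2.connectedComponentsWithStats(m[190:240,330:375].astype(np.uint8))
for i in range(1,n):
    if st[i,4]>8:print(st[i]+[330,190,0,0,0],c[i]+[330,190])
for v in range(208,234,3):
    x=np.where(m[v,335:372])[0]+335
    print(v,x.min() if len(x) else 0,x.max() if len(x) else 0, (x.min()+x.max())/2 if len(x) else 0)
print("pred axis",[proj("scene",[p[0],p[1],zb+h]).round(1).tolist() for h in(0,.03,.065)])
print("pred wire edges at h=.03",[proj("scene",[p[0]+.13*.0255*k,p[1]+.0255*k,zb+.03]).round(1).tolist() for k in(-1,1)])
for v in (234,238,242,246,250,254): print(v,f[v,343:362].sum(1).astype(int).tolist())
print([proj("scene",[.6590,.1053,h]).round(1).tolist() for h in(.024,.06,.09,.112)])
```

```text
[0.6592446  0.10342255 0.19726773]
[352 199   9   7  50] [355.92 201.96]
[342 211  25  21 404] [354.62128713 221.01485149]
208 0 0 0
211 364 366 365.0
214 350 366 358.0
217 343 365 354.0
220 342 365 353.5
223 342 365 353.5
226 344 365 354.5
229 347 362 354.5
232 0 0 0
pred axis [[354.6, 224.1], [356.0, 213.8], [357.7, 201.3]]
pred wire edges at h=.03 [[343.4, 214.6], [368.5, 213.0]]
234 [187, 187, 193, 198, 204, 210, 209, 194, 187, 180, 190, 197, 194, 191, 194, 203, 211, 216, 218]
238 [178, 179, 177, 179, 178, 177, 177, 174, 179, 190, 200, 202, 201, 189, 182, 183, 181, 184, 183]
242 [182, 180, 179, 180, 178, 179, 174, 177, 182, 193, 202, 197, 194, 186, 182, 183, 185, 186, 185]
246 [182, 182, 180, 182, 182, 179, 179, 182, 190, 197, 202, 196, 189, 182, 183, 185, 186, 184, 184]
250 [185, 183, 185, 183, 182, 180, 179, 185, 193, 199, 200, 193, 187, 185, 185, 186, 185, 186, 185]
254 [190, 188, 187, 184, 184, 180, 183, 189, 202, 201, 197, 188, 190, 193, 193, 192, 191, 191, 190]
[[350.5, 259.0], [352.0, 248.6], [353.2, 239.5], [354.2, 232.5]]
```

Run:
```python
import numpy as np
f=np.load("f.npy").sum(2).astype(int)
print(list(range(338,372)))
for v in(222,224,226,228,230,231,232,233,234,235):print(v,f[v,338:372].tolist())
```

```text
[338, 339, 340, 341, 342, 343, 344, 345, 346, 347, 348, 349, 350, 351, 352, 353, 354, 355, 356, 357, 358, 359, 360, 361, 362, 363, 364, 365, 366, 367, 368, 369, 370, 371]
222 [136, 114, 109, 108, 119, 136, 142, 144, 146, 149, 148, 153, 156, 154, 157, 157, 157, 158, 156, 157, 158, 157, 157, 160, 156, 154, 151, 150, 193, 281, 345, 369, 379, 387]
224 [118, 114, 103, 100, 112, 128, 140, 146, 147, 146, 153, 152, 152, 155, 159, 160, 160, 159, 157, 157, 159, 160, 157, 158, 154, 152, 151, 142, 150, 195, 249, 280, 288, 295]
226 [172, 158, 147, 131, 116, 111, 128, 143, 147, 151, 150, 151, 154, 156, 159, 158, 158, 157, 156, 159, 154, 158, 156, 155, 155, 152, 141, 130, 143, 180, 206, 218, 220, 222]
228 [224, 220, 218, 212, 182, 142, 114, 112, 123, 136, 145, 150, 155, 157, 158, 158, 160, 159, 157, 156, 158, 157, 155, 151, 147, 129, 122, 158, 224, 280, 306, 310, 300, 281]
230 [213, 212, 212, 215, 210, 196, 176, 143, 119, 107, 109, 115, 122, 132, 141, 149, 146, 148, 146, 142, 137, 128, 121, 118, 122, 143, 186, 236, 287, 351, 398, 415, 413, 399]
231 [215, 213, 215, 216, 214, 210, 203, 188, 159, 133, 116, 108, 107, 109, 113, 118, 123, 120, 118, 120, 114, 110, 119, 133, 152, 182, 224, 255, 279, 318, 362, 391, 404, 409]
232 [207, 209, 214, 216, 218, 212, 212, 206, 191, 173, 159, 143, 129, 122, 112, 113, 111, 106, 109, 114, 117, 133, 151, 176, 197, 211, 227, 239, 248, 262, 289, 317, 342, 364]
233 [193, 199, 206, 211, 212, 208, 206, 206, 209, 205, 200, 192, 179, 160, 151, 147, 148, 144, 146, 153, 165, 178, 194, 206, 215, 218, 224, 227, 226, 227, 236, 251, 270, 293]
234 [184, 187, 189, 196, 193, 187, 187, 193, 198, 204, 210, 209, 194, 187, 180, 190, 197, 194, 191, 194, 203, 211, 216, 218, 221, 220, 221, 220, 221, 220, 225, 232, 239, 245]
235 [181, 180, 181, 181, 177, 176, 176, 182, 183, 192, 195, 193, 186, 181, 190, 204, 212, 214, 208, 203, 209, 212, 216, 216, 221, 224, 224, 223, 222, 222, 224, 230, 235, 235]
```

```bash
python3 -m inch '[{"slide":[0.001,0.004,0],"yaw":0},{"slide":[0.001,0.004,-0.01],"yaw":0},{"slide":[0.001,0.004,-0.019],"yaw":0},{"slide":[0.001,0.004,-0.024],"yaw":0},{"slide":[0.001,0.004,-0.028],"yaw":0},{"slide":[0.001,0.004,-0.032],"yaw":0},{"slide":[0.001,0.004,-0.032],"yaw":0}]'
python3 - <<'E'
from h import *
f=camera("scene")["frame"].astype(float);p=get_obs()["position"];print(p,get_obs()["ft_force"])
cv2.imwrite("pics/f.png",crop(f.astype(np.uint8),320,180,65,100,6))
E
```

```text
clock: 4.95
position: [0.6598, 0.1085, 0.1634]
ee_rot: [0.984, 0.181, -0.0, 0.0]
ft_force: [-0.0, -1.5, -4.7]
grip_width: 0.62
grasp_force: 65.9
[0.65990668 0.10865362 0.16387647] [ 0.19575258 -0.73415231 -3.50883819]
```

View pics/f.png

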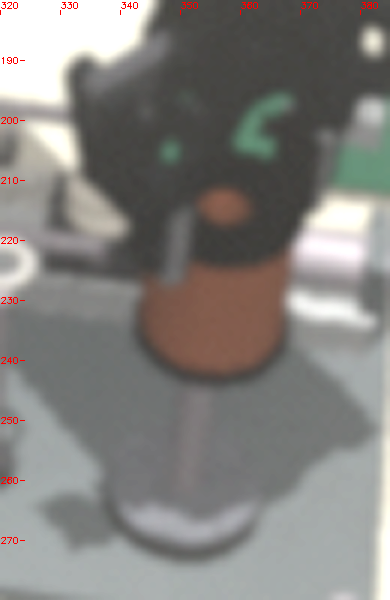

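The flange bottom is about 7 mm over the spindle tip with no contact force, and the spindle at (195,430) runs into the flange's centre. Continuing down.

```bash
python3 -m inch '[{"slide":[0,-0.001,-0.006],"yaw":0},{"slide":[0,-0.001,-0.012],"yaw":0},{"slide":[0,-0.001,-0.018],"yaw":0},{"slide":[0,-0.001,-0.022],"yaw":0},{"slide":[0,-0.001,-0.022],"yaw":0}]'
```

```text
clock: 5.42
position: [0.66, 0.1074, 0.1411]
ee_rot: [0.984, 0.181, -0.0, 0.0]
ft_force: [4.1, -1.7, -7.4]
grip_width: 0.619
grasp_force: 65.6
```

```bash
python3 -m inch '[{"slide":[0.001,-0.001,0],"yaw":0},{"slide":[0.001,-0.001,-0.006],"yaw":0},{"slide":[0.001,-0.001,-0.012],"yaw":0},{"slide":[0.001,-0.001,-0.016],"yaw":0},{"slide":[0.001,-0.001,-0.016],"yaw":0}]'
```

```text
clock: 5.83
position: [0.6602, 0.107, 0.1248]
ee_rot: [0.983, 0.181, -0.001, -0.0]
ft_force: [1.6, -0.5, -4.6]
grip_width: 0.619
grasp_force: 65.9
```

```bash
python3 -m inch '[{"slide":[0,-0.0005,-0.008],"yaw":0},{"slide":[0,-0.0005,-0.016],"yaw":0},{"slide":[0,-0.0005,-0.024],"yaw":0},{"slide":[0,-0.0005,-0.031],"yaw":0},{"slide":[0,-0.0005,-0.035],"yaw":0},{"slide":[0,-0.0005,-0.035],"yaw":0}]'; python3 -m inch '[{"slide":[0,0,-0.002],"yaw":0},{"slide":[0,0,-0.004],"yaw":0},{"slide":[0,0,-0.004],"yaw":0}]'
```

```text
clock: 6.33
position: [0.6602, 0.1064, 0.0898]
ee_rot: [0.983, 0.181, -0.001, -0.0]
ft_force: [0.3, -0.3, -4.3]
grip_width: 0.62
grasp_force: 65.9
clock: 6.58
position: [0.661, 0.1065, 0.0873]
ee_rot: [0.984, 0.181, 0.0, 0.0]
ft_force: [-1.0, -0.8, -4.3]
grip_width: 0.619
grasp_force: 65.9
```

```bash
python3 -m inch '[{"slide":[0,0,-0.001],"yaw":0},{"slide":[0,0,-0.002],"yaw":0},{"slide":[0,0,-0.003],"yaw":0},{"slide":[0,0,-0.003],"yaw":0}]'; python3 -m inch '[{"slide":[0,0,-0.001],"yaw":0},{"slide":[0,0,-0.002],"yaw":0},{"slide":[0,0,-0.002],"yaw":0}]'
```

```text
clock: 6.92
position: [0.6609, 0.1065, 0.0842]
ee_rot: [0.984, 0.181, -0.0, 0.0]
ft_force: [0.1, -0.8, -4.6]
grip_width: 0.619
grasp_force: 65.9
clock: 7.17
position: [0.6612, 0.1066, 0.083]
ee_rot: [0.984, 0.181, 0.0, 0.0]
ft_force: [-1.5, -0.7, 2.4]
grip_width: 0.621
grasp_force: 66.5
```

```bash
python3 -m inch '[{"slide":[0,0,-0.001],"yaw":0},{"slide":[0,0,-0.001],"yaw":0}]' - 20;  python3 -m inch '[{"slide":[0,0,-0.001],"yaw":0},{"slide":[0,0,-0.001],"yaw":0},{"slide":[0,0,-0.001],"yaw":0},{"slide":[0,0,-0.001],"yaw":0},{"slide":[0,0,-0.001],"yaw":0}]' 50 20
```

```text
clock: 7.33
position: [0.6614, 0.1068, 0.083]
ee_rot: [0.984, 0.181, 0.001, 0.0]
ft_force: [-4.7, -0.9, 9.4]
grip_width: 0.623
grasp_force: 67.4
clock: 7.75
position: [0.661, 0.1065, 0.0802]
ee_rot: [0.984, 0.181, 0.0, 0.0]
ft_force: [0.3, 0.1, -0.4]
grip_width: 0.805
grasp_force: 0.0
```

Spool released and seated. Now I'll lift clear, shut the fingers and go above the stirrup opening.

```bash
python3 -m inch '[{"slide":[0,0,0.015],"yaw":0},{"slide":[0,0,0.04],"yaw":0},{"slide":[0,0,0.075],"yaw":0},{"slide":[0,0,0.11],"yaw":0},{"slide":[0,0,0.13],"yaw":0.05},{"slide":[-0.02,-0.007,0.135],"yaw":0.17},{"slide":[-0.05,-0.018,0.135],"yaw":0.29},{"slide":[-0.08,-0.028,0.13],"yaw":0.41},{"slide":[-0.11,-0.038,0.12],"yaw":0.53},{"slide":[-0.13,-0.045,0.1],"yaw":0.65},{"slide":[-0.137,-0.048,0.08],"yaw":0.77},{"slide":[-0.137,-0.048,0.065],"yaw":0.81},{"slide":[-0.137,-0.048,0.06],"yaw":0.81},{"slide":[-0.137,-0.048,0.06],"yaw":0.81},{"slide":[-0.137,-0.048,0.06],"yaw":0.81}]' 50; python3 -m inch '[{"slide":[0,0,0],"yaw":0},{"slide":[0,0,0],"yaw":0},{"slide":[0,0,0],"yaw":0},{"slide":[0,0,0],"yaw":0},{"slide":[0,0,0],"yaw":0}]' 255 40
python3 - <<'E'
from h import *
t=camera("top")["frame"];s=camera("scene")["frame"]
cv2.imwrite("pics/g.png",np.hstack([crop(t,205,140,55,110,5),crop(s,275,165,105,110,5)]))
E
```

```text
clock: 9.0
position: [0.5246, 0.0589, 0.1415]
ee_rot: [0.833, 0.553, 0.001, 0.0]
ft_force: [0.9, 0.9, -0.3]
grip_width: 0.805
grasp_force: 0.0
clock: 9.42
position: [0.5241, 0.0586, 0.1406]
ee_rot: [0.833, 0.554, 0.0, 0.0]
ft_force: [0.6, 0.6, -0.2]
grip_width: 0.092
grasp_force: 0.0
```

View pics/g.png

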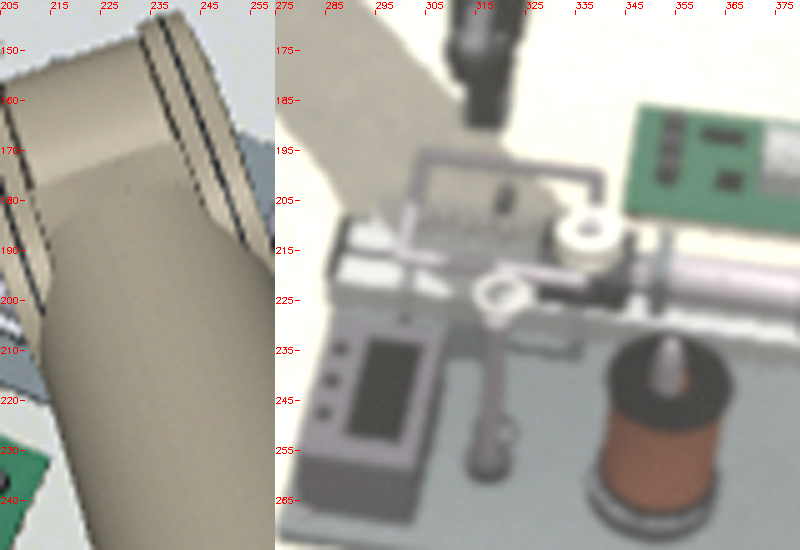

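The spool sits flat on the disc with the spindle tip showing (scene crop 670,340). The shut fingers are above the stirrup, and the clip is at (506,198).

```bash
python3 - <<'E'
from fit import *
w,e=tri(A(262,365),C(405,155));print("knob",w,e,inv(P,w))
o=get_obs();print(inv(P,o["position"]))
R=cv2.Rodrigues
print("tip px pred",proj("scene",o["position"]-np.array([0,0,.011])))
E
python3 -m inch '[{"slide":[0,0,-0.03],"yaw":0},{"slide":[0,0,-0.055],"yaw":0},{"slide":[0,0,-0.07],"yaw":0},{"slide":[0,0,-0.08],"yaw":0},{"slide":[0,0,-0.08],"yaw":0},{"slide":[0,0,-0.08],"yaw":0}]'
```

```text
knob [0.54368064 0.10495334 0.06767351] 0.19961134498251454 [ -0.24814141 -54.64779583]
[ 50.17522519 -54.99317075]
tip px pred [317.08951877 188.3228953 ]
clock: 10.02
position: [0.5241, 0.0587, 0.0606]
ee_rot: [0.833, 0.554, 0.0, -0.0]
ft_force: [0.5, -0.3, -0.2]
grip_width: -0.001
grasp_force: 0.0
```

```bash
python3 -m inch '[{"slide":[-0.0019,-0.0046,0],"yaw":0},{"slide":[-0.0038,-0.0092,0],"yaw":0},{"slide":[-0.0054,-0.0129,0],"yaw":0},{"slide":[-0.0069,-0.0166,0],"yaw":0},{"slide":[-0.0084,-0.0203,0],"yaw":0},{"slide":[-0.01,-0.024,0],"yaw":0},{"slide":[-0.0115,-0.0277,0],"yaw":0},{"slide":[-0.0131,-0.0314,0],"yaw":0},{"slide":[-0.0146,-0.0351,0],"yaw":0},{"slide":[-0.0146,-0.0351,0],"yaw":0},{"slide":[-0.0146,-0.0351,0],"yaw":0}]'
python3 - <<'E'
from fit import *
o=get_obs();print(inv(P,o["position"]),o["ft_force"])
s=camera("scene")["frame"];cv2.imwrite("pics/h.png",crop(s,285,180,80,60,10)[:600])
E
```

```text
clock: 10.93
position: [0.5095, 0.0233, 0.0605]
ee_rot: [0.833, 0.554, 0.0, 0.0]
ft_force: [1.7, 3.5, 2.7]
grip_width: 0.001
grasp_force: 1.7
[ 88.25961766 -54.8468324 ] [1.70368072 3.50433514 2.69923087]
```

View pics/h.png

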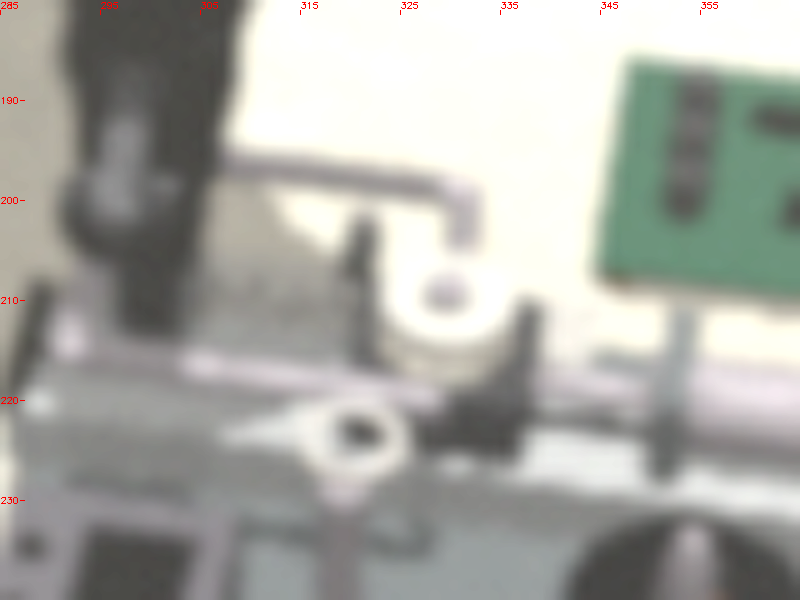

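The view shows the crossbar drawn by the fingers: knob at (446,294), clip still at (362,235), pointer hidden behind the knob. From here I'll use numbers.

Run:
```python
from fit import *
H=lambda X,Y:(285+(X+.5)/10-.5,180+(Y+.5)/10-.5)
print("knob home",inv(P,at("scene",*C(405,155),.066)),"now",inv(P,at("scene",*H(446,294),.066)))
for st in((314,505),(318,497),(312,512)):
  for uv in(C(307,117),H(362,235)):
    w,e=tri(A(*st),uv);print("clip",inv(P,w).round(1),w[2].round(4),e.round(2))
a=lambda q:((proj("top",W(P,q))+.5-[183,145])*6-.5).round(0)
for x in(0,45):
  for y in(-95,-105):print(x,y,[a((x,y,z)).tolist() for z in(35,45)],[proj("scene",W(P,(x,y,z))).round(1).tolist() for z in(35,45)])
# clip in original scene and now
f=camera("scene")["frame"].sum(2).astype(int)
for v in range(198,212):print(v,f[v,312:336].tolist())
t=cv2.imread("pics/a.png");print("top crop gray, rows 470-535 step6, X 260-345")
g=t.sum(2)
for Y in range(423,540,9):print(Y,g[Y,205:350:8].tolist())
```

```text
knob home [  0.18187043 -56.24736568] now [ 19.29647567 -57.91737715]
clip [  45.3 -106. ] 0.0325 0.35
clip [  45.6 -106.4] 0.0357 0.4
clip [  45.4 -102. ] 0.0362 0.57
clip [  45.7 -102.3] 0.0394 0.63
clip [  45.5 -109.3] 0.0294 0.29
clip [  45.8 -109.7] 0.0326 0.35
0 -95 [[239.0, 450.0], [236.0, 447.0]] [[338.0, 208.6], [338.3, 205.7]]
0 -105 [[231.0, 468.0], [228.0, 465.0]] [[338.5, 205.9], [338.7, 202.9]]
45 -95 [[320.0, 484.0], [318.0, 481.0]] [[320.0, 206.4], [320.2, 203.5]]
45 -105 [[312.0, 502.0], [310.0, 499.0]] [[320.6, 203.7], [320.7, 200.8]]
198 [304, 306, 304, 302, 293, 277, 267, 265, 259, 255, 251, 255, 255, 255, 258, 269, 296, 343, 380, 395, 399, 413, 433, 442]
199 [343, 374, 388, 390, 383, 364, 349, 341, 325, 304, 295, 295, 292, 278, 271, 271, 280, 307, 335, 349, 357, 385, 419, 441]
200 [336, 387, 421, 433, 432, 424, 413, 398, 373, 349, 358, 378, 381, 367, 352, 346, 328, 308, 307, 314, 336, 379, 425, 443]
201 [316, 370, 414, 438, 443, 444, 432, 395, 342, 316, 347, 399, 428, 427, 421, 415, 392, 344, 309, 308, 335, 386, 430, 442]
202 [301, 336, 383, 415, 433, 442, 426, 3
[... 1853 characters left out ...]

477 [632, 634, 565, 578, 330, 314, 352, 241, 278, 352, 391, 422, 428, 408, 404, 445, 511, 504, 489]
486 [617, 624, 630, 635, 613, 582, 449, 283, 313, 294, 331, 360, 377, 249, 319, 335, 370, 395, 420]
495 [626, 622, 627, 615, 619, 623, 640, 583, 574, 414, 319, 323, 223, 275, 275, 409, 428, 424, 379]
504 [624, 621, 621, 617, 615, 621, 615, 632, 641, 622, 608, 426, 300, 324, 168, 302, 383, 313, 402]
513 [619, 615, 617, 617, 617, 624, 624, 624, 627, 627, 628, 602, 526, 409, 255, 318, 363, 306, 264]
522 [622, 617, 620, 619, 624, 624, 624, 624, 623, 624, 629, 565, 466, 387, 439, 618, 443, 375, 318]
531 [619, 624, 622, 619, 620, 627, 620, 619, 615, 621, 617, 647, 459, 373, 496, 639, 641, 630, 564]
```

```bash
cat > chk.py <<'E'
from fit import *
o=get_obs();d=inv(P,o["position"]);F=o["ft_force"];print(d.round(2),"F",F.round(2),"pull",round(-(F[0]*np.cos(P[2])+F[1]*np.sin(P[2])),2))
fr=camera("scene")["frame"].astype(int);f=fr.sum(2)
for v in range(196,213):print(v,f[v,308:334].tolist())
k=f[196:222,295:345]
E
python3 -m inch '[{"slide":[-0.0015,-0.0037,0],"yaw":0},{"slide":[-0.003,-0.0074,0],"yaw":0},{"slide":[-0.0046,-0.011,0],"yaw":0},{"slide":[-0.006,-0.0146,0],"yaw":0},{"slide":[-0.0073,-0.0176,0],"yaw":0},{"slide":[-0.0085,-0.0203,0],"yaw":0},{"slide":[-0.0085,-0.0203,0],"yaw":0}]'; python3 chk.py; python3 -c "
from fit import *
for d in(42,45):print(d,proj('scene',W(P,(d,-55,66))).round(1))"
```

```text
clock: 11.62
position: [0.5009, 0.0033, 0.0604]
ee_rot: [0.833, 0.554, 0.0, -0.0]
ft_force: [3.1, 5.8, 3.1]
grip_width: -0.001
grasp_force: 3.0
[110.09 -55.12] F [3.09 5.85 3.08] pull 6.59
196 [253, 255, 255, 263, 268, 274, 280, 286, 297, 315, 347, 372, 387, 399, 409, 416, 429, 436, 443, 443, 445, 444, 444, 442, 442, 441]
197 [295, 284, 278, 270, 263, 254, 251, 253, 254, 263, 279, 307, 343, 369, 383, 387, 409, 431, 440, 444, 444, 442, 440, 441, 441, 442]
198 [388, 380, 364, 347, 329, 312, 302, 301, 293, 279, 273, 281, 301, 326, 338, 351, 384, 419, 439, 441, 441, 439, 441, 441, 441, 442]
199 [436, 432, 424, 413, 404, 394, 389, 389, 382, 360, 348, 335, 319, 307, 312, 331, 379, 425, 442, 441, 440, 441, 441, 441, 441, 445]
200 [445, 445, 443, 438, 434, 431, 428, 430, 430, 419, 409, 389, 353, 320, 311, 333, 389, 431, 445, 442, 441, 441, 444, 442, 444, 446]
201 [435, 445, 445, 443, 441, 438, 439, 437, 442, 440, 429, 394, 342, 309, 309, 334, 389, 433, 444, 443, 442, 444, 442, 442, 442, 444]
202 [397, 427, 443, 444, 444, 442, 442, 444, 445, 442, 426, 371, 310, 294, 306, 333, 388, 431, 443, 4
[... 717 characters left out ...]
, 250, 233, 214, 206, 262, 366, 431, 448, 427, 381, 332, 314, 319, 357, 409, 439, 448, 427, 385, 358, 362, 388, 413, 427, 433]
209 [239, 236, 223, 203, 195, 255, 356, 425, 448, 435, 393, 349, 327, 337, 382, 424, 445, 439, 398, 328, 272, 274, 324, 383, 413, 420]
210 [240, 235, 230, 211, 202, 241, 323, 393, 433, 440, 429, 409, 401, 405, 424, 442, 442, 420, 361, 272, 206, 210, 277, 357, 401, 406]
211 [249, 246, 235, 215, 201, 228, 282, 343, 391, 421, 434, 436, 437, 441, 442, 435, 418, 379, 309, 231, 183, 195, 259, 343, 386, 380]
212 [258, 247, 230, 205, 194, 216, 261, 300, 337, 371, 392, 407, 415, 418, 410, 391, 361, 323, 268, 212, 181, 203, 273, 336, 360, 354]
42 [319.5 208.6]
45 [318.3 208.5]
```

Run:
```python
from fit import *
print("knob top",[inv(P,at("top",*A(262,365),z)).round(1).tolist() for z in(.066,.068)])
t=camera("top")["frame"].astype(int).sum(2)
a=cv2.imread("pics/a.png");a=cv2.resize(a,(105,100),interpolation=cv2.INTER_AREA).astype(int).sum(2)
print("cols",list(range(225,245)))
for v in range(220,236):print(v,a[v-145,42:62].tolist())
print("home pointer zone, cols 214..232")
for v in range(212,228):print(v,a[v-145,31:50].tolist())
print("now");
for v in range(222,234,3):print(v,t[v,225:245:2].tolist())
```

```text
knob top [[-1.2, -54.5], [-0.8, -54.8]]
cols [225, 226, 227, 228, 229, 230, 231, 232, 233, 234, 235, 236, 237, 238, 239, 240, 241, 242, 243, 244]
220 [393, 422, 428, 495, 510, 529, 528, 521, 487, 408, 558, 436, 474, 525, 622, 643, 637, 637, 634, 635]
221 [424, 420, 406, 422, 406, 469, 505, 504, 553, 489, 545, 411, 428, 561, 499, 616, 639, 577, 612, 628]
222 [417, 395, 418, 416, 400, 410, 384, 399, 502, 519, 556, 523, 459, 500, 379, 477, 604, 439, 593, 558]
223 [338, 302, 364, 391, 419, 417, 393, 377, 418, 440, 501, 511, 529, 546, 461, 437, 468, 438, 546, 570]
224 [327, 252, 283, 309, 372, 391, 409, 419, 422, 410, 423, 412, 476, 512, 503, 487, 491, 496, 412, 476]
225 [303, 247, 330, 348, 299, 302, 328, 422, 418, 319, 335, 349, 405, 391, 399, 456, 511, 556, 500, 445]
226 [512, 377, 325, 334, 309, 341, 364, 340, 295, 249, 334, 259, 351, 389, 389, 416, 387, 497, 506, 453]
227 [625, 568, 535, 525, 368, 327, 345, 268, 227, 270, 348, 198, 438, 433, 418, 420, 377, 424, 406, 420]
228 [624, 631, 634, 634, 555, 520, 354, 244, 259, 342, 298, 145, 375, 385, 362, 414, 420, 420, 399, 417]
229 [619,
[... 1880 characters left out ...]
, 514, 375, 352, 328, 292, 327, 357, 338, 302, 364, 391, 419, 417, 393, 377]
224 [622, 628, 630, 633, 627, 561, 536, 515, 351, 310, 343, 327, 252, 283, 309, 372, 391, 409, 419]
225 [621, 622, 623, 620, 628, 628, 627, 624, 548, 516, 431, 303, 247, 330, 348, 299, 302, 328, 422]
226 [619, 619, 622, 618, 622, 626, 627, 622, 627, 624, 579, 512, 377, 325, 334, 309, 341, 364, 340]
227 [617, 622, 627, 625, 623, 627, 624, 615, 621, 626, 623, 625, 568, 535, 525, 368, 327, 345, 268]
now
222 [297, 376, 371, 373, 277, 335, 163, 150, 215, 156]
225 [148, 192, 148, 244, 346, 154, 220, 166, 207, 143]
228 [359, 369, 320, 181, 140, 176, 221, 204, 223, 130]
231 [362, 360, 360, 366, 301, 209, 316, 107, 136, 112]
```

Run:
```python
from fit import *
for z in(.032,.037,.042):print(z,inv(P,at("top",234.6,227.5,z)).round(1),inv(P,at("top",236,228.3,z)).round(1),inv(P,at("top",232.6,227.5,z)).round(1))
t=camera("top")["frame"].astype(float)
a=cv2.imread("pics/a.png");a=cv2.resize(a,(105,100),interpolation=cv2.INTER_AREA)
a=((a.astype(float)-10)/1.7)[...,::-1]
print("cols",list(range(222,246)))
for v in range(214,233):print(v,t[v,222:246].sum(1).astype(int).tolist())
print("old")
for v in range(214,233):print(v,a[v-145,39:63].sum(1).astype(int).tolist())
print("saturated reds now");s=t.max(2)-t.min(2);ys,xs=np.where(s[205:240,205:260]>45);print(list(zip(xs+205,ys+205))[:20])
```

```text
0.032 [  43.8 -102.6] [  48.8 -103.2] [  38.2 -104.9]
0.037 [  44.6 -103.1] [  49.5 -103.7] [  39.  -105.4]
0.042 [  45.3 -103.6] [  50.2 -104.2] [  39.7 -105.9]
cols [222, 223, 224, 225, 226, 227, 228, 229, 230, 231, 232, 233, 234, 235, 236, 237, 238, 239, 240, 241, 242, 243, 244, 245]
214 [373, 338, 277, 368, 370, 368, 372, 380, 232, 132, 132, 125, 143, 355, 387, 192, 281, 300, 300, 287, 83, 167, 184, 189]
215 [371, 377, 231, 315, 318, 371, 333, 363, 277, 87, 86, 128, 118, 222, 294, 282, 271, 291, 292, 299, 152, 162, 181, 186]
216 [372, 326, 241, 282, 347, 279, 352, 317, 283, 122, 122, 63, 73, 98, 159, 220, 209, 288, 284, 286, 194, 175, 182, 187]
217 [374, 204, 336, 348, 326, 259, 255, 352, 200, 317, 332, 196, 143, 85, 156, 119, 123, 281, 276, 281, 192, 169, 178, 184]
218 [375, 242, 368, 376, 242, 344, 235, 324, 250, 325, 385, 288, 285, 179, 199, 149, 53, 261, 269, 275, 186, 165, 177, 182]
219 [373, 343, 371, 325, 255, 373, 344, 244, 347, 232, 379, 249, 265, 210, 192, 151, 160, 251, 267, 270, 181, 162, 174, 182]
220 [375, 376, 370, 341, 341, 370, 377, 192, 369, 323, 328, 233, 207, 
[... 3242 characters left out ...]
, 187, 98, 240, 237, 228, 229, 204, 231, 221, 229, 282]
228 [344, 346, 345, 349, 353, 355, 355, 308, 288, 190, 125, 134, 183, 157, 67, 202, 208, 195, 225, 229, 229, 217, 227, 261]
229 [345, 348, 346, 346, 350, 352, 351, 354, 352, 307, 280, 184, 167, 117, 77, 181, 210, 158, 170, 200, 211, 226, 234, 245]
230 [345, 348, 350, 349, 350, 352, 349, 352, 355, 354, 301, 272, 221, 135, 149, 176, 194, 178, 132, 150, 163, 206, 268, 238]
231 [348, 348, 349, 350, 350, 349, 347, 349, 354, 344, 243, 277, 237, 200, 224, 284, 195, 152, 137, 179, 190, 208, 212, 203]
232 [348, 349, 349, 349, 348, 348, 348, 349, 350, 349, 302, 229, 197, 225, 311, 354, 308, 284, 232, 178, 171, 204, 185, 156]
saturated reds now
[]
```

Run:
```python
from fit import *
c=cv2.imread("pics/c.png");c=cv2.resize(c,(130,100),interpolation=cv2.INTER_AREA).astype(int).sum(2)
print("knob cols 330..346")
for v in(208,209,210,211,212):print(v,c[v-185,60:77].tolist())
print("clip cols 314..328")
for v in range(199,210):print(v,c[v-185,44:59].tolist())
for d in(0,20,41,45):print(d,proj("scene",W(P,(d,-55,66))).round(2))
for z in(32,38,44):print(z,[proj("scene",W(P,(d,-103,z))).round(2).tolist() for d in(43,45,47)])
```

```text
knob cols 330..346
208 [591, 663, 732, 755, 756, 748, 723, 698, 693, 712, 740, 754, 750, 717, 627, 521, 444]
209 [488, 614, 719, 756, 751, 715, 666, 637, 636, 670, 723, 753, 756, 744, 694, 629, 571]
210 [462, 606, 725, 756, 738, 665, 592, 569, 576, 620, 694, 747, 756, 743, 686, 624, 601]
211 [444, 595, 716, 755, 737, 665, 589, 559, 569, 614, 693, 747, 756, 722, 623, 526, 517]
212 [414, 546, 671, 737, 747, 722, 681, 660, 662, 694, 735, 755, 746, 681, 547, 425, 429]
clip cols 314..328
199 [673, 674, 661, 639, 618, 614, 601, 581, 572, 572, 572, 562, 559, 569, 577]
200 [737, 738, 732, 721, 705, 687, 661, 641, 644, 660, 662, 643, 629, 620, 608]
201 [747, 748, 750, 749, 737, 694, 646, 627, 654, 701, 729, 727, 718, 712, 702]
202 [751, 750, 751, 750, 730, 656, 576, 546, 586, 674, 736, 749, 748, 749, 746]
203 [751, 753, 753, 749, 706, 609, 514, 471, 521, 645, 734, 750, 750, 751, 750]
204 [751, 753, 751, 738, 668, 546, 448, 415, 488, 634, 732, 750, 751, 751, 750]
205 [712, 717, 720, 696, 607, 471, 376, 376, 490, 642, 730, 750, 751, 750, 748]
206 [605, 613, 620, 601, 521, 403, 327, 360, 492, 631, 706, 734, 744, 748, 746]
207 [554, 553, 550, 522, 460, 390, 359, 393, 484, 572, 625, 662, 690, 699, 701]
208 [597, 589, 576, 537, 487, 470, 487, 497, 515, 539, 553, 567, 577, 582, 578]
209 [607, 609, 615, 587, 546, 560, 606, 612, 588, 578, 575, 551, 523, 520, 499]
0 [337.11 210.79]
20 [328.71 209.75]
41 [319.95 208.67]
45 [318.28 208.47]
32 [[321.2, 205.18], [320.41, 205.09], [319.62, 204.99]]
38 [[321.3, 203.45], [320.51, 203.36], [319.71, 203.26]]
44 [[321.4, 201.71], [320.61, 201.61], [319.81, 201.52]]
```

```bash
python3 -m inch '[{"slide":[-0.0006,-0.0015,0],"yaw":0},{"slide":[-0.0011,-0.0027,0],"yaw":0},{"slide":[-0.0016,-0.0039,0],"yaw":0},{"slide":[-0.0016,-0.0039,0],"yaw":0}]'
cat > chk.py <<'E'
from fit import *
o=get_obs();d=inv(P,o["position"]);F=o["ft_force"];print(d.round(2),"pull",round(-(F[0]*np.cos(P[2])+F[1]*np.sin(P[2])),2))
f=camera("scene")["frame"].astype(int).sum(2)
k=np.clip(446-f[207:210,314:324],0,None);print("knob u",(k*np.arange(314,324)).sum(1)/k.sum(1))
print(f[207:210,312:326].tolist())
t=camera("top")["frame"].astype(int).sum(2)
for v in range(216,232):print(v,t[v,226:244].tolist())
E
python3 chk.py
```

```text
clock: 12.1
position: [0.4994, -0.0001, 0.0604]
ee_rot: [0.832, 0.554, 0.001, -0.0]
ft_force: [2.7, 6.1, 2.3]
grip_width: -0.001
grasp_force: 3.3
[113.74 -55.18] pull 6.69
knob u [318.50869565 318.5849387  318.57108434]
[[317, 398, 439, 438, 410, 371, 349, 344, 362, 405, 436, 450, 444, 431], [313, 398, 438, 441, 408, 357, 320, 310, 340, 392, 437, 448, 436, 398], [297, 386, 433, 442, 426, 388, 351, 342, 368, 411, 440, 444, 420, 356]]
216 [346, 281, 354, 315, 311, 282, 132, 62, 77, 111, 130, 211, 304, 199, 280, 290, 288, 294]
217 [326, 259, 256, 348, 194, 356, 331, 194, 140, 81, 72, 92, 150, 116, 261, 284, 282, 286]
218 [241, 344, 235, 323, 245, 322, 382, 281, 330, 274, 114, 180, 127, 68, 181, 281, 276, 277]
219 [255, 370, 345, 241, 345, 228, 372, 297, 337, 246, 189, 212, 130, 126, 71, 271, 270, 249]
220 [342, 370, 377, 190, 370, 320, 323, 350, 201, 181, 205, 181, 153, 243, 193, 257, 264, 234]
221 [377, 369, 371, 314, 370, 374, 226, 374, 264, 233, 199, 121, 193, 217, 242, 241, 259, 213]
222 [331, 376, 372, 371, 371, 373, 318, 322, 296, 318, 305, 234, 177, 147, 204, 209, 258, 181]
223 [210, 270, 337, 376, 374, 371, 370, 347, 253, 269, 301, 321, 203, 159, 176, 147, 252, 164]
224 [124, 139, 209, 270, 337, 375, 376, 382, 344, 186, 201, 258, 184, 187, 204, 164, 247, 163]
225 [128, 191, 201, 145, 207, 244, 299, 387, 273, 122, 177, 228, 182, 164, 186, 190, 211, 159]
226 [207, 167, 178, 170, 195, 205, 177, 244, 143, 192, 128, 194, 224, 213, 219, 208, 156, 144]
227 [333, 311, 319, 193, 163, 198, 146, 113, 135, 214, 76, 280, 246, 243, 245, 233, 213, 162]
228 [365, 367, 373, 319, 312, 182, 111, 141, 202, 176, 51, 219, 213, 204, 241, 245, 248, 177]
229 [363, 362, 364, 366, 373, 319, 309, 175, 169, 123, 75, 196, 228, 153, 180, 195, 231, 177]
230 [363, 363, 361, 362, 362, 369, 317, 294, 236, 133, 158, 171, 207, 134, 134, 139, 170, 169]
231 [360, 363, 361, 361, 366, 366, 222, 304, 248, 208, 222, 313, 189, 105, 112, 135, 132, 144]
```

```bash
python3 -m inch '[{"slide":[-0.0003,-0.0007,0],"yaw":0},{"slide":[-0.0003,-0.0007,0],"yaw":0},{"slide":[-0.0003,-0.0007,0],"yaw":0}]'; python3 chk.py | cut -c1-110
```

```text
clock: 12.45
position: [0.4992, -0.0006, 0.0604]
ee_rot: [0.832, 0.554, 0.001, -0.0]
ft_force: [3.5, 6.1, 2.7]
grip_width: 0.003
grasp_force: 3.3
[114.34 -55.18] pull 6.96
knob u [318.45283019 318.48727273 318.4353562 ]
[[348, 419, 445, 439, 411, 372, 348, 347, 373, 414, 441, 449, 444, 425], [346, 420, 445, 436, 402, 354, 319, 3
216 [346, 277, 351, 309, 310, 344, 142, 63, 74, 115, 145, 210, 308, 264, 268, 289, 290, 294]
217 [327, 263, 255, 347, 193, 352, 327, 193, 139, 82, 69, 92, 148, 190, 196, 289, 281, 283]
218 [239, 344, 237, 324, 246, 321, 382, 280, 330, 274, 93, 176, 130, 86, 106, 282, 279, 280]
219 [256, 372, 344, 241, 345, 228, 372, 297, 335, 271, 180, 216, 140, 107, 34, 262, 271, 272]
220 [341, 371, 376, 188, 369, 320, 324, 350, 215, 226, 211, 194, 136, 193, 189, 263, 266, 268]
221 [374, 373, 373, 316, 370, 375, 225, 374, 207, 243, 199, 136, 186, 204, 242, 230, 265, 241]
222 [334, 376, 374, 375, 372, 371, 317, 374, 269, 317, 307, 237, 180, 155, 205, 159, 262, 225]
223 [206, 268, 337, 376, 375, 373, 372, 374, 251, 289, 302, 323, 204, 160, 176, 110, 250, 207]
224 [128, 140, 209, 271, 337, 377, 377, 381, 339, 224, 181, 258, 188, 185, 204, 164, 205, 191]
225 [125, 191, 203, 142, 209, 243, 298, 387, 273, 147, 131, 229, 182, 165, 185, 191, 160, 183]
226 [211, 168, 179, 171, 193, 199, 175, 247, 142, 188, 110, 190, 224, 212, 218, 208, 168, 177]
227 [331, 309, 316, 193, 165, 200, 144, 109, 136, 210, 84, 280, 246, 244, 243, 232, 222, 179]
228 [367, 370, 373, 320, 312, 181, 114, 142, 202, 177, 53, 219, 215, 203, 245, 246, 247, 185]
229 [360, 364, 364, 367, 372, 320, 312, 177, 171, 120, 68, 198, 230, 153, 179, 194, 228, 194]
230 [359, 363, 359, 362, 363, 370, 314, 291, 238, 131, 157, 170, 204, 133, 130, 142, 170, 178]
231 [361, 361, 362, 363, 363, 366, 220, 302, 246, 208, 221, 313, 188, 103, 113, 135, 131, 145]
```

The dark pointer tip moves with the carriage and is now at top px (235.6,225). That is in line with the clip's centre line, about 235.8 when extrapolated to that row. Holding there.

```bash
python3 -m inch '[{"slide":[0,0,0],"yaw":0},{"slide":[0,0,0],"yaw":0},{"slide":[0,0,0],"yaw":0},{"slide":[0,0,0],"yaw":0},{"slide":[0,0,0],"yaw":0},{"slide":[0,0,0],"yaw":0},{"slide":[0,0,0],"yaw":0},{"slide":[0,0,0],"yaw":0},{"slide":[0,0,0],"yaw":0},{"slide":[0,0,0],"yaw":0},{"slide":[0,0,0],"yaw":0},{"slide":[0,0,0],"yaw":0},{"slide":[0,0,0],"yaw":0},{"slide":[0,0,0],"yaw":0}]'; python3 -m inch '[{"slide":[0.0012,0.0028,0],"yaw":0},{"slide":[0.0025,0.006,0],"yaw":0},{"slide":[0.0037,0.009,0],"yaw":0},{"slide":[0.005,0.012,0],"yaw":0},{"slide":[0.0062,0.015,0],"yaw":0},{"slide":[0.0075,0.018,0],"yaw":0},{"slide":[0.0087,0.021,0],"yaw":0},{"slide":[0.01,0.024,0],"yaw":0},{"slide":[0.0112,0.027,0],"yaw":0},{"slide":[0.0125,0.03,0],"yaw":0},{"slide":[0.0137,0.033,0],"yaw":0},{"slide":[0.0148,0.0355,0],"yaw":0},{"slide":[0.0156,0.0375,0],"yaw":0},{"slide":[0.0164,0.0395,0],"yaw":0},{"slide":[0.0172,0.0413,0],"yaw":0},{"slide":[0.018,0.0432,0],"yaw":0},{"slide":[0.0188,0.045,0],"yaw":0},{"slide":[0.0195,0.0468,0],"yaw":0},{"slide":[0.0202,0.0485,0],"yaw":0},{"slide":[0.0202,0.0485,0],"yaw":0}]'
python3 - <<'E'
from fit import *
o=get_obs();print(inv(P,o["position"]),o["ft_force"])
f=camera("scene")["frame"].astype(int).sum(2)
print(f[209:212,328:346].tolist())
E
```

```text
clock: 13.72
position: [0.4992, -0.0006, 0.0604]
ee_rot: [0.832, 0.554, 0.001, -0.0]
ft_force: [3.5, 5.7, 2.1]
grip_width: -0.002
grasp_force: 3.3
clock: 15.38
position: [0.519, 0.0473, 0.0602]
ee_rot: [0.833, 0.554, -0.0, -0.0]
ft_force: [0.2, -0.0, 0.9]
grip_width: -0.002
grasp_force: 0.0
[ 62.46544548 -55.26509576] [ 0.15639618 -0.03808761  0.86078424]
[[248, 228, 256, 339, 414, 447, 445, 422, 390, 370, 370, 391, 427, 448, 454, 442, 410, 369], [220, 195, 240, 349, 426, 449, 436, 388, 340, 327, 333, 362, 409, 444, 453, 441, 403, 365], [208, 186, 238, 350, 424, 449, 434, 389, 338, 318, 322, 355, 407, 442, 450, 427, 364, 299]]
```

The carriage is home (knob at u≈337.3, as at the start) and out of contact. Lifting out.

```bash
python3 -m inch '[{"slide":[0.0035,0.0085,0],"yaw":0},{"slide":[0.0035,0.0085,0.03],"yaw":0},{"slide":[0.0035,0.0085,0.07],"yaw":0},{"slide":[0.0035,0.0085,0.11],"yaw":0},{"slide":[0.0035,0.0085,0.15],"yaw":0},{"slide":[0.0035,0.0085,0.18],"yaw":0},{"slide":[0.0035,0.0085,0.18],"yaw":0},{"slide":[0.0035,0.0085,0.18],"yaw":0}]'
python3 - <<'E'
from fit import *
f=camera("scene")["frame"].astype(int);print(f.sum(2)[210:212,330:344].tolist(), f.sum(2)[202:205,314:328].tolist())
print(hand_in())
E
```

```text
clock: 16.1
position: [0.5236, 0.0561, 0.2422]
ee_rot: [0.833, 0.554, 0.001, 0.001]
ft_force: [0.0, -0.3, -1.2]
grip_width: 0.002
grasp_force: 0.0
[[232, 341, 414, 441, 427, 380, 335, 322, 329, 355, 401, 434, 444, 431], [235, 340, 416, 442, 424, 379, 331, 313, 319, 348, 398, 434, 439, 419]] [[284, 286, 287, 285, 275, 245, 223, 208, 224, 255, 278, 284, 283, 284], [289, 288, 289, 283, 268, 229, 200, 185, 200, 243, 276, 285, 288, 287], [288, 289, 288, 280, 255, 211, 184, 174, 189, 241, 275, 285, 285, 286]]
the job is handed in; nothing more can be done
None
```

The job is handed in at 16 s: the full spool was lowered onto the felt disc, then the slide was drawn about 46 mm, where I read pointer and clip as aligned to about 1 mm, held over a second and eased home, with the clip unmoved.

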